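# Open the kettle for filling: off at the socket, press the catch, lid right back

## Robot

A 6-joint arm with a two-finger parallel gripper is mounted at the origin on the work surface. World frame = base frame: x ahead of the robot, y to its left, z up, the work surface at z = 0. Lengths are in m, angles in rad, forces in N, time in s.
With the tool pointing down it reaches from about 0.35 to 0.925 m from the base axis. Payload 6.4 kg.
Tool frame: the origin (TCP) lies midway between the tips of the shut fingers; the grasp point (between the pads) lies 19 mm behind it; z points along the fingers, y is the line along which they close (so a half turn about z gives the same grasp; the last joint's range is limited). The gripper opens to 94 mm and grips with 3 to 60 N. Pads are 16 mm wide; open, the fingers measure 119 mm over their backs; the gripper's body (75 mm by 177 mm) begins 78 mm behind the grasp point.
Start: joints at [-1.389, 0.245, 1.558, -0, 1.339, -0.174], TCP at [0.226, -0.609, 0.205] pointing down, gripper open.
Joint ranges: [-3.13, 3.13], [-1.02, 2.26], [0.13, 2.54], [-0.95, 4.09], [0.21, 2.88], [-2.74, 2.74]. Speed limits (rad/s): [2.57, 2.57, 3.14, 3.14, 3.14, 3.14].

## Interface

Orientations are given as a unit quaternion [w, x, y, z].
In Python, from plant import r, get_image gives the robot as it stands.
- The arm moves only by the tool carry_out, never from a script. Its argument "series" is one flat list of numbers, 7 for each row, row after row: the turn, a rotation vector about the tool's x, y, z in degrees, then the shift along the tool's x, y, z in mm, then the finger opening in mm, from 0 to 94. In form: [ax, ay, az, dx, dy, dz, fingers, ax, ay, az, dx, dy, dz, fingers, ...]. A call has 1 to 20 rows; each row is the pose to reach, as a shift and turn from the pose commanded when the call began, along the tool's axes at that moment; what a row does not reach only later rows make up. A row lasts 1/8 s, in which the tool goes at most 62.5 mm and 10.7 degrees, less where a joint would pass 70% of its speed; a pose out of reach is approached as far as the arm can. A call with a gripper value outside its range is refused whole. The fingers move at their own pace and stop on an object; "grip_force" is the grip in N (left out, the last holds). Time passes only in rows, so rows that repeat a pose let the fingers close. It gives the time, the measured TCP pose, the force, the opening and the grip force at its end, in the units of the state.
- r.sense(): the state, without advancing time (a new reading comes with each control period).
- get_image(name): name is "side" or "top" or "wrist"; returns a dict with "frame" (420x560x3 uint8, red, green, blue), "z_map" (420x560 float32, m along the optical axis (not along the pixel's ray), 0 where there is no reading), "mtx" (3x3 intrinsics, pixels), "origin" and "attitude" of the camera in the world; the wrist camera has in their place "hand_eye" (4x4, takes a point from camera to tool coordinates, whose origin is the TCP and whose axes are the flange's). Camera axes: x right, y down, z forward; pixel columns grow to the right and rows downward; lengths in m; the calibration is good to about 2 mm. A picture is of the moment at which its call begins: read the wrist's pose just before it.
- r.finish_job(): hands the job in; it is judged then, once.
The state is a dict: "time_s": time; "joints": joint angles; "dq": joint speeds; "joint_torque": joint torques, N m; "position": TCP position; "orientation": TCP orientation; "contact_force": force on the tool from outside, world axes, zero at the start; "ft_torque": the same for the moment, N m; "finger_gap": finger opening in m; "grip_force": force on a finger pad.
Only numpy, scipy, OpenCV 4.12 (cv2) and the standard library are available. Lean on these libraries where they do the work, as an engineer would, in place of code of your own. Each camera call takes 0.05 s, during which the arm holds its last target. There are 200 camera calls.

## Task

The kettle needs filling, so get it ready with the tips of the fingers: push the kettle's white toggle on the socket box (the one next to the black plug) up the slope all the way to off, then press the grey release button on top of the kettle's handle until the sprung lid pops ajar, and then push the lid right back so that it stays standing wide open. Do not lift, turn, tip or shove the kettle, which must stay standing on its base; leave the fridge's toggle (next to the white plug) on, and do not move anything else.

Things in the scene. Friction and masses are not known exactly. Their poses are not given: they have to be found in the camera images.
- socket_box: white bench socket box screwed to the counter, 400 mm long (its y) x 100 mm deep (its x) x 90 mm high at the back, 20 mm at the front; its top face slopes 35 degrees, rising towards its +x. Origin: centre of the underside; z up. Two grey outlet plates lie on the slope, 4 mm proud of it; each carries a plug (42 mm wide, standing 41 mm out of the slope) and, 68 mm further to the box's +y, a white toggle. Black plug = kettle, white plug = fridge. Yaw varies a little.
- kettle_switch (a joint): the kettle's white toggle next to the black plug, on the outlet at the box's -y end. Angle in rad: 0 = on, leaning 0.35 rad down the slope from the slope's normal; grows to 0.70 = off, leaning 0.35 rad up the slope. A little over 1 N at the tip moves it; stiff hinge, no snap: it stays where it is left.
- kettle_switch_tip (a point): centre of the round 11 mm knob that ends the kettle's toggle, 16.5 mm out from the pivot on the plate's surface.
- fridge_switch (a joint): the same kind of toggle for the fridge, next to the white plug, 200 mm to the box's +y of the kettle's. Rad, 0 = on, 0.70 = off. Must stay on.
- kettle: chrome electric kettle with black plastic handle, about 1 kg, standing loose on its round black power base (154 mm wide, 22 mm high, fixed to the counter). Body 142 mm wide at the foot, 112 mm at the mouth, which is 178 mm above the kettle's foot. Origin: centre of the kettle's underside; z up, +x towards the spout (reaching 80 mm from the axis), -x towards the handle (to 143 mm from the axis). Yaw varies.
- kettle_button_top (a point): centre of the top of the grey lid-release button, 23 x 25 mm, on top of the handle housing, 91 mm from the kettle's axis on the handle side; its top stands 7 mm above the housing, 197 mm above the kettle's foot.
- kettle_button (a joint): travel of the release button, m: 0 = up, 0.005 = fully down. Pressed straight down, springs back by itself; 2 N to start, 5 N fully down. The lid's catch lets go by the time it is 3 mm down, then the lid takes about 0.4 s to rise.
- kettle_lid (a joint): angle of the lid, rad: 0 = shut and caught; the spring lifts it ajar to 0.80 and no further; 1.45 = end stop, wide open. The hinge is damped and slightly stiff, so the lid stays wherever it is pushed beyond 0.80 (under 1 N at its edge, pushed slowly). Its edge swings up and back on an arc about the hinge: a finger that only pushes level can jam against the edge and tip the kettle, so let it rise with the edge.
- kettle_lid_hinge (a point): middle of the lid's hinge line, which is horizontal and runs across the kettle (along the kettle's y), 54 mm from its axis on the handle side, 184 mm above the kettle's foot.
- kettle_lid_edge (a point): point on the free edge of the round lid (105 mm wide, about 10 mm thick, smooth, chrome), on the spout side, 106 mm from the hinge line; moves with the lid. The underside of the lid's edge is 3 mm below it when shut.
- mug: red enamel mug, 82 mm wide, 80 mm tall, on the coaster; origin at the underside.
- coaster: round wooden coaster, 96 mm wide, 9 mm thick; origin at the underside.
- sugar_jar: glass sugar jar with steel lid, 80 mm wide, 127 mm tall; origin at the underside.
- tea_tin: green tea tin with yellow lid, 77 mm square, 123 mm tall; origin at the underside.
- dish_bottle: yellow bottle of dishwashing soap, 60 mm wide, 190 mm tall; origin at the underside.
- teaspoon: steel teaspoon lying flat, 150 mm long; origin near its middle, at the underside.
Mind the look-alikes: they are no part of the job. Leave any yellow look-alike of the kettle alone.

How it is judged:
On the way, in this order (a step that is already met when the one before it is completed fails the run):
1. the kettle's toggle has been pushed up to off (value of joint kettle_switch above 0.55 rad), for 0.1 s.
2. the release button has been pressed and the lid has sprung ajar (value of joint kettle_lid above 0.6 rad and value of joint kettle_switch above 0.5 rad), for 0.1 s.
3. the lid has been pushed right back (value of joint kettle_lid above 1.25 rad), for 0.1 s.
At the end, for the whole second after the job is handed in: kettle's toggle off (over 0.5 of 0.70 rad), fridge's toggle still on (under 0.15 rad), lid standing open beyond 1.2 rad (end stop 1.45), button sprung back up, kettle at rest and upright on its base within 12 mm of where it stood (value of joint kettle_switch above 0.5 rad and value of joint fridge_switch below 0.15 rad and value of joint kettle_lid above 1.2 rad and value of joint kettle_button below 0.001 m and distance of kettle from where it was at the start of the episode below 0.012 m and angle between kettle's own z axis and vertical below 0.04 rad and linear speed of kettle below 0.02 m/s); the robot touches nothing.
It fails at once if the kettle was lifted or shoved (15 mm), tipped (0.12 rad) or its handle swung round (25 mm) (distance of kettle from where it was at the start of the episode above 0.015 m or angle between kettle's own z axis and vertical above 0.12 rad or distance of kettle_lid_hinge from where it was at the start of the episode above 0.025 m).
It fails at once if the fridge was switched off (value of joint fridge_switch above 0.3 rad).
It fails at once if one of the other things was moved more than 20 mm (distance of any of mug, coaster, sugar_jar, tea_tin, dish_bottle, teaspoon from where it was at the start of the episode above 0.02 m).
It also fails if it takes over 64 s, if anything falls off the work surface, if the arm or the gripper's body presses on something with over 40 N, if the wrist force passes 120 N, or if a joint passes its speed limit or range.

## Working session

There is one attempt and no reset: what is moved stays moved. The work goes in short steps, Python scripts to look and compute and a tool call to move; the robot and the scene stay as the last step left them, time stands still between calls to the robot, and variables do not carry over. Pictures are saved under pics/ and viewed, at most 10 in all, crops included, and the job is handed in when it is done.

Besides the shell and the picture viewer there is one more tool, called after ">>>" as a command line: name --argument value ..., lists and objects as JSON in quotes. carry_out: Moves the arm, as the interface text tells. Its arguments: {"type":"object","properties":{"series":{"type":"array"},"grip_force":{"type":"number"}},"required":["series"]}

```bash
mkdir -p pics; cat > h.py <<'E'
import numpy as np, cv2
from plant import r, get_image
from scipy.spatial.transform import Rotation as R
def q2R(q): return R.from_quat([q[1],q[2],q[3],q[0]]).as_matrix()
def cloud(name):
    s=r.sense(); im=get_image(name); z=im["z_map"]; K=np.array(im["mtx"])
    v,u=np.mgrid[:z.shape[0],:z.shape[1]]
    p=np.stack([(u-K[0,2])/K[0,0]*z,(v-K[1,2])/K[1,1]*z,z],-1)
    if name=="wrist":
        H=np.array(im["hand_eye"]); p=p@H[:3,:3].T+H[:3,3]
        p=p@q2R(s["orientation"]).T+np.array(s["position"])
    else:
        A=np.array(im["attitude"]); A=A if A.shape==(3,3) else q2R(A)
        p=p@A.T+np.array(im["origin"])
    p[z==0]=np.nan
    return im["frame"],p,im
def save(n,f): cv2.imwrite("pics/"+n,cv2.cvtColor(f,cv2.COLOR_RGB2BGR))
E
python3 - <<'E'
from h import *
out=[]
for n in("side","top"):
    f,p,im=cloud(n); np.savez(n+".npz",f=f,p=p,K=im["mtx"],o=im["origin"],a=im["attitude"]); save(n+".png",f)
    print(n,im["origin"],im["attitude"],im["mtx"])
print(r.sense())
E
```

```text
side [-0.11956296  0.85797277  1.10170264] [ 0.14233584 -0.30379894  0.86454856 -0.37416907] [[512.36373066   0.         281.94772403]
 [  0.         512.36373066 217.58895768]
 [  0.           0.           1.        ]]
top [0.37340455 0.09920563 1.71067282] [-0.03390576  0.71495436 -0.69717929  0.04039433] [[526.29969888   0.         274.58671936]
 [  0.         526.29969888 208.83324382]
 [  0.           0.           1.        ]]
{'time_s': 0.1, 'joints': array([-1.38907799e+00,  2.45731815e-01,  1.55884479e+00,  8.28006093e-06,
        1.33870279e+00, -1.74077966e-01]), 'dq': array([-0.00052198, -0.00068123, -0.002822  ,  0.0003705 , -0.00033605,
       -0.00011571]), 'joint_torque': array([ 2.71506842e-04, -4.16912591e+01, -3.15526772e+01,  6.87095057e-02,
        3.09848471e-02, -5.60767467e-05]), 'position': array([ 0.22634432, -0.608761  ,  0.20448894]), 'orientation': array([-8.43378395e-04,  9.84217631e-01,  1.76960287e-01,  8.06370025e-07]), 'contact_force': array([-0.39440736,  0.19179556, -1.18479296]), 'ft_torque': array([ 0.00566928,  0.00139347, -0.00166591]), 'grip_force': 0.0, 'finger_gap': 0.09410879895005016}
```

View pics/side.png

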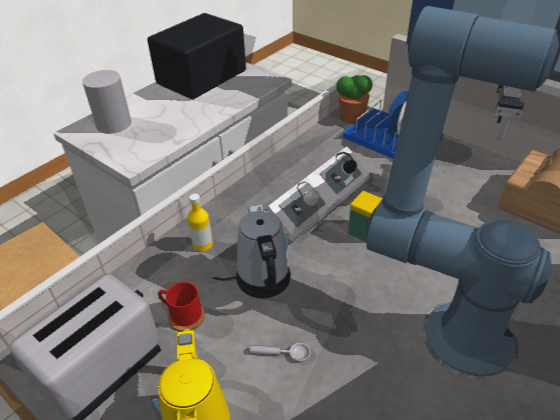

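View pics/top.png

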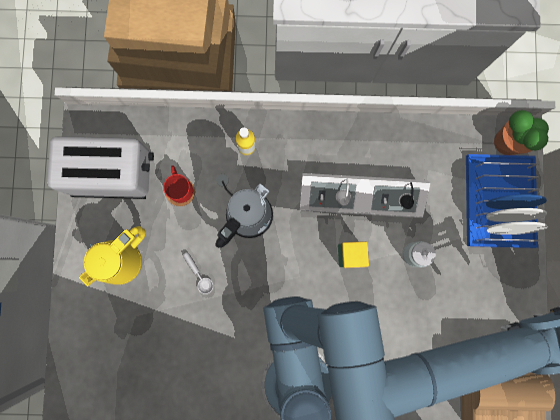

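The side view shows the chrome kettle at (262,250), with its handle at (268,250), and the yellow look-alike at (190,390). In the top view the chrome kettle is at (248,212) with its handle towards (226,236). The socket box spans (302–430, 175–215), with the white plug at (343,195), the black plug at (407,200) and toggles near (322,198) and (384,198).

```bash
python3 - <<'E'
from h import *
d=np.load("top.npz"); f,p=d["f"],d["p"]
a=cv2.resize(f[165:260,200:290],None,fx=4,fy=4,interpolation=cv2.INTER_CUBIC)
b=cv2.resize(f[165:225,295:435],None,fx=4,fy=4,interpolation=cv2.INTER_CUBIC)
c=np.zeros((625,560,3),np.uint8); c[:380,:360]=a; c[385:,:]=b[:240]
c=cv2.resize(c,None,fx=.95,fy=.95); save("crop.png",c)
h=p[...,2]
# socket box footprint: points on slope
reg=np.zeros(h.shape,bool); reg[165:222,295:437]=1
bm=reg&(h>.022)&(h<.088); 
hull=cv2.minAreaRect(p[bm][:,:2].astype(np.float32)); print("box",hull)
bt=reg&(h>.012)
# kettle
reg=np.zeros(h.shape,bool); reg[170:255,205:285]=1
m=reg&(h>.195); q=p[m]; print("n",m.sum(),"zmax",np.nanmax(q[:,2]))
hist=np.histogram(q[:,2],bins=np.arange(.19,.25,.004)); print(hist)
f32=f.astype(int)
for v in range(178,250,4): print(v,[int(x*1000) if x==x else -1 for x in h[v,212:282:4]])
for u,v in((383,198),(322,198)): print(u,v,p[v,u])
E
```

```text
box ((0.602147102355957, -0.19605004787445068), (0.4026624858379364, 0.1146143227815628), 88.4161376953125)
n 1516 zmax 0.2252404187186936
(array([  0,  66, 114, 199, 465, 425, 189,  48,  10,   0,   0,   0,   0,
         0]), array([0.19 , 0.194, 0.198, 0.202, 0.206, 0.21 , 0.214, 0.218, 0.222,
       0.226, 0.23 , 0.234, 0.238, 0.242, 0.246]))
178 [-1, 9, 7, 0, 3, 0, 1, -7, 2, 1, 2, -1, 2, 0, -3, 3, -2, 0]
182 [-3, 0, 1, 3, -1, -2, 1, 5, 2, -1, -4, -4, -2, 1, -5, 0, 8, 0]
186 [0, -1, -2, 4, -7, 0, 2, -5, 4, 3, 4, 4, 197, -6, -7, 6, 1, 2]
190 [-1, 11, 1, 2, 10, 7, 0, 196, 207, 209, 201, 184, 187, 191, 204, 4, -1, 0]
194 [-1, 7, 0, 0, -1, 11, 202, 212, 209, 216, 204, 210, 199, 205, 5, 0, 1, 2]
198 [0, 1, -1, -2, 3, 212, 207, 210, 212, 215, 209, 206, 205, 164, 2, 4, -7, 0]
202 [0, -2, -5, 1, 198, 207, 209, 210, 214, 212, 206, 214, 211, 199, 48, 12, -3, -1]
206 [3, 0, -2, 3, 200, 204, 208, 211, 215, 208, 211, 213, 210, 206, 136, 2, 0, 1]
210 [-3, 0, -11, 2, 199, 204, 210, 208, 208, 215, 214, 213, 207, 200, 144, 10, -1, -8]
214 [-2, 1, 2, 4, 195, 212, 212, 209, 214, 213, 217, 214, 211, 199, 139, 9, -5, 9]
218 [2, -2, 0, -1, 143, 211, 210, 205, 212, 202, 215, 213, 205, 176, 102, 20, -2, -5]
222 [-4, -2, -1, -8, 211, 212, 209, 207, 212, 209, 204, 203, 191, 147, 69, -5, -5, 7]
226 [0, 2, 0, 214, 216, 208, 206, 195, 199, 202, 199, 178, 146, 91, 2, 0, -10, 7]
230 [-6, 4, 212, 216, 219, 210, 203, 134, 149, 154, 147, 121, 78, 15, 0, 5, 2, 4]
234 [0, 6, 208, 220, 216, 210, 1, 25, 67, 73, 60, 36, 11, 0, -3, -5, 5, -1]
238 [-3, 0, 204, 215, 211, -2, -5, -7, 2, -1, -5, 0, -6, -3, -4, -9, -4, -1]
242 [5, 194, 199, 108, 4, -6, 0, -1, -2, -3, -2, 1, 0, -4, 4, 4, 5, 0]
246 [-3, 163, 176, 1, 2, 1, 2, -7, -1, -3, -4, 4, -5, 1, 1, -2, -3, -5]
383 198 [ 0.59182106 -0.25748414  0.05443055]
322 198 [ 0.58419884 -0.06150163  0.07451285]
```

View pics/crop.png

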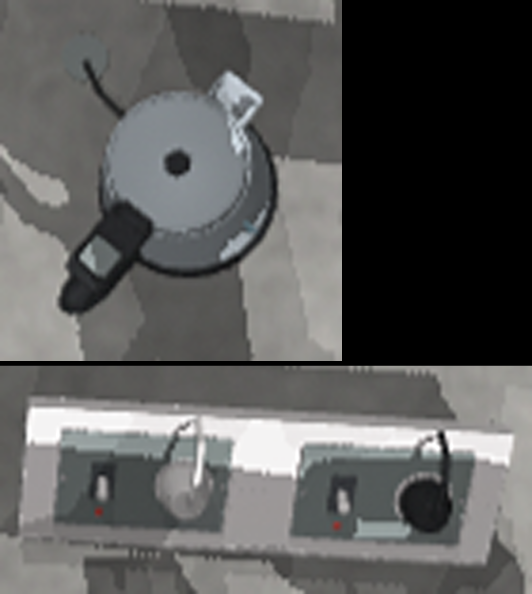

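The crop shows the chrome kettle with its grey button at full-image (226,233), lid knob at (247,208) and spout at (262,190). There are two toggles: (321,196) by the white plug is the fridge's, and (385,199) by the black plug is the kettle's. The second fits, as it is left (+y) of the black plug at the box's −y end.

```bash
cat >> h.py <<'E'
def plan(target,ydir,call=True):
    """shift (mm) & turn (deg) in tool axes to reach world target with tool pointing down, tool y along ydir (2D, or opposite)"""
    s=r.sense(); Rt=q2R(s["orientation"]); best=None
    for sg in(1,-1):
        y=sg*np.array([ydir[0],ydir[1],0.]); y/=np.linalg.norm(y); z=np.array([0,0,-1.]); x=np.cross(y,z)
        rv=R.from_matrix(Rt.T@np.c_[x,y,z]).as_rotvec(degrees=True)
        if best is None or np.linalg.norm(rv)<np.linalg.norm(best): best=rv
    return np.round(best,1),np.round(Rt.T@(np.array(target)-s["position"])*1000,1)
E
python3 - <<'E'
from h import *
d=np.load("top.npz"); K,o,A=d["K"],d["o"],d["a"]; A=A if A.shape==(3,3) else q2R(A)
def ray(u,v,z):
    g=A@np.array([(u-K[0,2])/K[0,0],(v-K[1,2])/K[1,1],1]); return o+g*(z-o[2])/g[2]
b=ray(226.3,232.6,.219); l=ray(246.6,207.9,.213); s=ray(262.4,190.5,.195)
print("btn",b,"lid",l,"spout",s)
x=l-b; print("head",np.degrees(np.arctan2(x[1],x[0])), np.linalg.norm(x[:2]), np.degrees(np.arctan2(*(s-b)[[1,0]])),np.linalg.norm((s-b)[:2]))
print("tog",ray(385.3,199,.065),"fr",ray(321,196,.065),"blk",ray(407,201,.09))
s=r.sense(); print(q2R(s["orientation"]))
print(get_image("wrist")["hand_eye"])
yaw=np.radians(-1.6)
print(plan([.49,-.262,.25],[np.sin(-yaw),np.cos(yaw)]))
E
```

```text
btn [0.4597366  0.22257663 0.219     ] lid [0.53221956 0.16749557 0.213     ] spout [0.58613978 0.12397613 0.195     ]
head -37.2318349513833 0.09103682180137039 -37.95592792929575 0.16031164276203688
tog [ 0.58743325 -0.26249364  0.065     ] fr [ 0.59170167 -0.05918199  0.065     ] blk [ 0.57966724 -0.32462711  0.09      ]
[[ 9.37370114e-01  3.48334870e-01 -2.96901678e-04]
 [ 3.48334867e-01 -9.37368691e-01  1.66042116e-03]
 [ 3.00076252e-04 -1.65985038e-03 -9.99998577e-01]]
[[ 5.34675925e-04 -9.62359417e-01 -2.71779445e-01  7.84982575e-02]
 [ 9.99999453e-01  7.58840728e-04 -7.19708173e-04  1.26525176e-03]
 [ 8.98855249e-04 -2.71778911e-01  9.62359296e-01 -1.79987674e-01]
 [ 0.00000000e+00  0.00000000e+00  0.00000000e+00  1.00000000e+00]]
(array([-0.1,  0. , 22. ]), array([ 368. , -233.3,  -44.9]))
```

>>> carry_out --series '[0, 0, 0, 0, 0, -60, 0, 0, 0, 0, 40, -25, -110, 0, 0, 0, 22, 368, -233, -110, 0, 0, 0, 22, 368, -233, -110, 0, 0, 0, 22, 368, -233, -110, 0, 0, 0, 22, 368, -233, -110, 0, 0, 0, 22, 368, -233, -110, 0, 0, 0, 22, 368, -233, -110, 0, 0, 0, 22, 368, -233, -110, 0, 0, 0, 22, 368, -233, -45, 0, 0, 0, 22, 368, -233, -45, 0, 0, 0, 22, 368, -233, -45, 0]'

```text
time_s: 1.65
position: [0.4902, -0.2637, 0.2517]
orientation: [0.0, 1.0, -0.015, 0.0]
contact_force: [0.2, -0.5, 0.3]
finger_gap: 0.0004
grip_force: 0.0
```

```bash
python3 - <<'E'
from h import *
f,p,im=cloud("wrist"); np.savez("w1.npz",f=f,p=p); save("w1.png",f)
s=r.sense();print(s["time_s"],s["position"],s["contact_force"],s["finger_gap"])
E
```

```text
1.7 [ 0.49076098 -0.2641056   0.25281754] [-0.0774292  -0.67098843 -0.32334586] 0.0004227034024131803
```

View pics/w1.png

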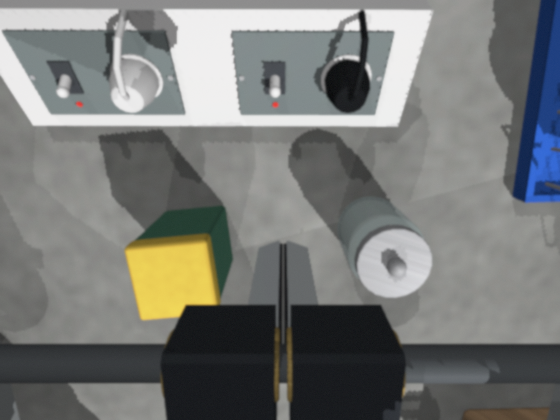

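The wrist view shows the kettle toggle's knob at (275,90), left of the black plug (348,85), with its red dot at (276,104). The shut fingertips are at (282,243).

```bash
python3 - <<'E'
from h import *
d=np.load("w1.npz"); f,p=d["f"],d["p"]
# plate plane
reg=np.zeros(f.shape[:2],bool); reg[40:110,240:262]=1; reg[40:110,292:318]=1
q=p[reg]; q=q[~np.isnan(q[:,0])]; c=np.median(q,0)
A=np.c_[q[:,:2],np.ones(len(q))]; co=np.linalg.lstsq(A,q[:,2],rcond=None)[0]
co=np.linalg.lstsq(A[(e:=abs(A@co-q[:,2]))<.005],q[e<.005,2],rcond=None)[0]; print("plane",co,"ang",np.degrees(np.arctan(np.hypot(*co[:2]))))
n=np.array([-co[0],-co[1],1]); n/=np.linalg.norm(n)
dist=((p-np.array([0,0,co[2]]))@n)
m=np.zeros_like(reg); m[65:108,258:292]=1
t=m&(f.min(2)>140)&(dist>.008); print(t.sum(),"knob med",np.nanmedian(p[t],0),"dist",np.nanpercentile(dist[t],[10,50,90])); v,u=np.where(t); print(u.min(),u.max(),v.min(),v.max())
print("dot",p[104,276]);
for i in range(70,108,3): print(i,f[i,275],np.round(p[i,275],4),round(dist[i,275],4))
E
```

```text
plane [ 0.69965241 -0.02037647 -0.35951799] ang 34.99006171058045
136 knob med [ 0.57940684 -0.26012215  0.07270105] dist [0.01111337 0.01833218 0.02098738]
270 279 80 97
dot [ 0.56665005 -0.26034104  0.04451869]
70 [74 79 84] [ 0.5975 -0.2608  0.0665] 0.0022
73 [82 86 89] [ 0.595  -0.2607  0.064 ] 0.0016
76 [166 167 167] [ 0.5924 -0.2606  0.0634] 0.0026
79 [178 178 178] [ 0.5895 -0.2606  0.0659] 0.0063
82 [180 180 180] [ 0.5868 -0.2605  0.0678] 0.0094
85 [170 170 170] [ 0.584  -0.2604  0.0698] 0.0126
88 [205 205 205] [ 0.5812 -0.2604  0.073 ] 0.0169
91 [240 239 239] [ 0.5785 -0.2604  0.0761] 0.0209
94 [241 241 241] [ 0.5758 -0.2603  0.0747] 0.0213
97 [186 189 189] [ 0.5732 -0.2601  0.0708] 0.0197
100 [126 128 129] [ 0.5706 -0.2595  0.0452] 0.0002
103 [222  71  65] [ 0.5677 -0.2594  0.0448] 0.0016
106 [220  86  81] [ 0.5647 -0.2592  0.0417] 0.0007
```

>>> carry_out --series '[0, 0, 0, 50, -6, 60, 0, 0, 0, 0, 56, -6, 120, 0, 0, 0, 0, 58, -6, 160, 0, 0, 0, 0, 60, -6, 180, 0, 0, 0, 0, 60, -6, 186, 0, 0, 0, 0, 60, -6, 186, 0, 0, 0, 0, 60, -6, 186, 0]'

```text
time_s: 2.58
position: [0.5516, -0.2595, 0.0669]
orientation: [0.001, 1.0, -0.014, 0.002]
contact_force: [0.6, 0.3, -0.1]
finger_gap: 0.0003
grip_force: 0.0
```

```bash
python3 - <<'E'
from h import *
s=r.sense();print(s["time_s"],s["position"],s["contact_force"])
f,p,im=cloud("wrist"); 
save("w2.png",cv2.resize(f[100:330,150:430],None,fx=2,fy=2))
E
```

```text
2.575 [ 0.55160853 -0.25948948  0.06694448] [ 0.64457347  0.3430493  -0.10283126]
```

View pics/w2.png

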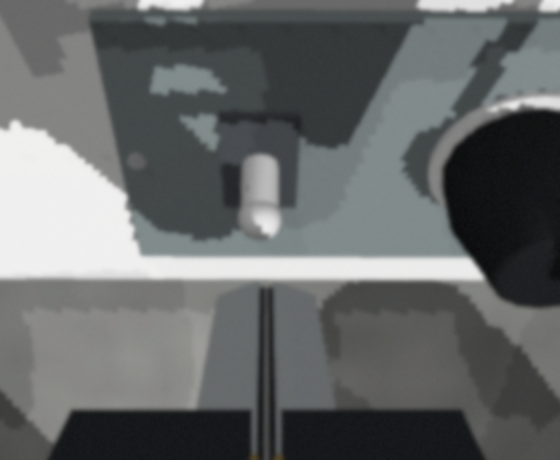

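The knob at crop (260,215) lies straight ahead of the finger seam at (266,290), so I'm pushing.

>>> carry_out --series '[0, 0, 0, 4, 0, 0, 0, 0, 0, 0, 8, 0, 0, 0, 0, 0, 0, 12, 0, -1, 0, 0, 0, 0, 15, 0, -2, 0, 0, 0, 0, 18, 0, -3, 0, 0, 0, 0, 20, 0, -4, 0, 0, 0, 0, 22, 0, -5, 0, 0, 0, 0, 24, 0, -5, 0, 0, 0, 0, 24, 0, -5, 0, 0, 0, 0, 24, 0, -5, 0]'

```text
time_s: 3.88
position: [0.5734, -0.2589, 0.0693]
orientation: [-0.0, 1.0, -0.014, -0.001]
contact_force: [-5.7, 0.6, 3.1]
finger_gap: 0.0002
grip_force: 2.7
```

```bash
python3 - <<'E'
from h import *
s=r.sense();print(s["time_s"],s["position"],s["contact_force"])
f,p,im=cloud("wrist"); 
save("w3.png",cv2.resize(f[60:290,150:430],None,fx=2,fy=2))
E
```

```text
3.875 [ 0.57344038 -0.25887206  0.06925605] [-5.69205105  0.60148939  3.118139  ]
```

View pics/w3.png

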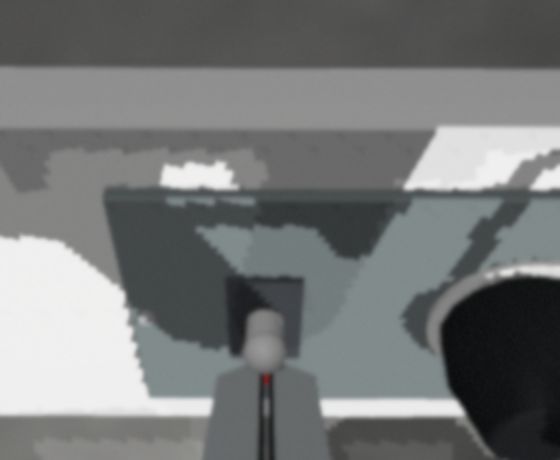

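>>> carry_out --series '[0, 0, 0, 2, 0, -1, 0, 0, 0, 0, 4, 0, -2, 0, 0, 0, 0, 4, 0, -2, 0, 0, 0, 0, 4, 0, -2, 0]'

```text
time_s: 4.42
position: [0.5739, -0.2587, 0.0694]
orientation: [-0.001, 1.0, -0.014, -0.006]
contact_force: [-13.2, -1.0, 3.0]
finger_gap: 0.0004
grip_force: 6.6
```

```bash
python3 - <<'E'
from h import *
s=r.sense();print(s["time_s"],s["position"],s["contact_force"])
f,p,im=cloud("wrist"); np.savez("w4.npz",f=f,p=p)
co=np.array([.69965,-.02038,-.35952]);n=np.array([-co[0],-co[1],1]);n/=np.linalg.norm(n)
D=(p-[0,0,co[2]])@n; up=np.array([n[2],0,-n[0]])
m=np.zeros(D.shape,bool); m[190:250,270:296]=1
m&=(f.min(2)>110)&(np.ptp(f,axis=2)<12)
v,u=np.where(m);print(len(u))
for vv in range(190,252,4): print(vv,f[vv,282],np.round(p[vv,282],4),round(D[vv,282],4))
E
```

```text
4.425 [ 0.57390687 -0.25874329  0.06943085] [-13.23816807  -0.98646832   2.9818725 ]
634
190 [115 124 125] [ 0.6106 -0.2607  0.0722] -0.0007
194 [115 125 125] [ 0.6086 -0.2607  0.0724] 0.0006
198 [101 108 110] [ 0.6059 -0.2606  0.0699] 0.0002
202 [56 59 62] [ 0.6039 -0.2605  0.0703] 0.0016
206 [64 67 71] [ 0.6013 -0.2605  0.0686] 0.0017
210 [45 46 49] [ 0.5985 -0.2604  0.0665] 0.0016
214 [52 54 55] [ 0.5958 -0.2603  0.0646] 0.0017
218 [132 132 132] [ 0.5942 -0.2603  0.0668] 0.0043
222 [132 132 132] [ 0.5931 -0.2602  0.0698] 0.0074
226 [124 124 124] [ 0.5926 -0.2602  0.0745] 0.0115
230 [143 143 143] [ 0.5919 -0.2602  0.0784] 0.0151
234 [151 151 151] [ 0.5904 -0.2602  0.0799] 0.0173
238 [148 148 148] [ 0.5883 -0.2602  0.0801] 0.0186
242 [131 131 131] [ 0.5864 -0.2601  0.0805] 0.02
246 [104 101 101] [ 0.5841 -0.26    0.08  ] 0.021
250 [104  35  34] [ 0.5814 -0.26    0.0788] 0.0215
```

The toggle is hard against its stop: 13 N without further travel, with the knob centre near x=0.586. I'll retreat and measure the button again from closer.

>>> carry_out --series '[0, 0, 0, -15, 0, 0, 0, 0, 0, 0, -30, 0, 0, 0, 0, 0, 0, -32, 0, -60, 0, 0, 0, 0, -32, 0, -120, 0, 0, 0, 0, -32, 0, -180, 0, 0, 0, 0, -32, 0, -250, 0, 0, 0, 0, -32, 0, -250, 0, 0, 0, 0, -32, 0, -250, 0]'

```text
time_s: 5.48
position: [0.5463, -0.2582, 0.3217]
orientation: [0.0, 1.0, -0.014, 0.001]
contact_force: [-0.2, 0.5, -0.4]
finger_gap: 0.0002
grip_force: 0.0
```

```bash
python3 - <<'E'
from h import *
s=r.sense();print(s["time_s"],s["position"],s["contact_force"],s["joints"])
a=np.radians(-37.4)
print(plan([.460,.2226,.32],[-np.sin(a),np.cos(a)]))
E
```

```text
5.475 [ 0.54625766 -0.25823681  0.32170077] [-0.17292086  0.46164514 -0.42047191] [-6.29166687e-01  6.63197287e-02  1.54756850e+00  2.42203990e-04
  1.52633537e+00  9.69782054e-01]
(array([ 0. , -0.1, 35.8]), array([ -99.8, -478.2,    1.3]))
```

>>> carry_out --series '[0, 0, 25, -100, -478, 1, 0, 0, 0, 25, -100, -478, 1, 0, 0, 0, 25, -100, -478, 1, 0, 0, 0, 25, -100, -478, 1, 0, 0, 0, 25, -100, -478, 1, 0, 0, 0, 25, -100, -478, 1, 0, 0, 0, 25, -100, -478, 1, 0, 0, 0, 25, -100, -478, 1, 0, 0, 0, 25, -100, -478, 1, 0, 0, 0, 25, -100, -478, 1, 0, 0, 0, 25, -100, -478, 20, 0, 0, 0, 25, -100, -478, 20, 0]'

```text
time_s: 6.98
position: [0.459, 0.221, 0.2985]
orientation: [0.001, 0.973, -0.231, -0.002]
contact_force: [-1.0, -0.2, 0.0]
finger_gap: 0.0004
grip_force: 0.0
```

```bash
python3 - <<'E'
from h import *
f,p,im=cloud("wrist"); np.savez("w5.npz",f=f,p=p); save("w5.png",f)
s=r.sense();print(s["time_s"],s["position"],s["joints"][5])
E
```

```text
7.025 [0.45946254 0.22124687 0.29971809] 2.263227508029229
```

View pics/w5.png

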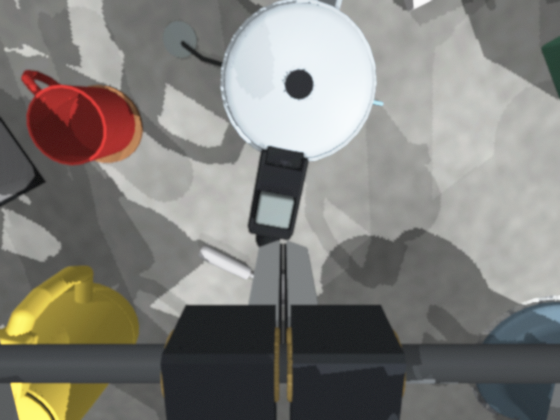

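The chrome kettle is seen from above, with the lid knob at (299,84) and the grey button at (275,210), just ahead of the fingertips at (282,243).

```bash
python3 - <<'E'
from h import *
d=np.load("w5.npz"); f,p=d["f"],d["p"]
reg=np.zeros(f.shape[:2],np.uint8); reg[190:232,255:300]=1
m=((f.min(2)>110)&(reg>0)).astype(np.uint8); _,lb,st,ce=cv2.connectedComponentsWithStats(m); i=1+st[1:,4].argmax(); print(ce[i],st[i])
b=np.nanmedian(p[lb==i],0); print("btn",b)
k=np.zeros_like(reg); k[70:100,285:315]=1; km=(f.max(2)<60)&(k>0); c=np.nanmedian(p[km],0); print("knob",c)
# lid circle, points near top
L=np.zeros_like(reg);L[0:165,215:385]=1
q=p[(L>0)&(p[...,2]>.2)&(f.min(2)>120)]; print(cv2.minEnclosingCircle(q[:,:2].astype(np.float32)),np.median(q,0))
h=c-b; print(np.degrees(np.arctan2(h[1],h[0])),np.hypot(*h[:2]))
a=np.radians(-31)
print(plan([*b[:2],.235],[-np.sin(a),np.cos(a)]))
E
```

```text
[274.38883035 210.98103267] [257 195  36  33 949]
btn [0.4624471  0.22444544 0.2198318 ]
knob [0.53423461 0.16926505 0.21460531]
((0.534042477607727, 0.16966085135936737), 0.061831034719944) [0.53836916 0.16729084 0.21054631]
-37.548146077020206 0.09054458319327963
(array([0.1, 0.1, 4.3]), array([ 1.4, -4.3, 64.7]))
```

>>> carry_out --series '[0, 0, 0, 1, -4, 40, 0, 0, 0, 0, 1, -4, 66, 0, 0, 0, 0, 1, -4, 72, 0, 0, 0, 0, 1, -4, 76, 0, 0, 0, 0, 1, -4, 79, 0, 0, 0, 0, 1, -4, 81, 0, 0, 0, 0, 1, -4, 83, 0, 0, 0, 0, 1, -4, 84, 0, 0, 0, 0, 1, -4, 85, 0, 0, 0, 0, 1, -4, 85, 0]'

```text
time_s: 8.28
position: [0.4629, 0.2256, 0.2181]
orientation: [-0.0, 0.973, -0.23, 0.001]
contact_force: [-1.6, -0.7, 7.5]
finger_gap: 0.0004
grip_force: 3.3
```

>>> carry_out --series '[0, 0, 0, 0, 0, 1, 0, 0, 0, 0, 0, 0, 2, 0, 0, 0, 0, 0, 0, 2, 0, 0, 0, 0, 0, 0, 2, 0]'

```text
time_s: 8.78
position: [0.4629, 0.2256, 0.215]
orientation: [-0.0, 0.973, -0.23, 0.001]
contact_force: [-0.3, 0.0, 4.5]
finger_gap: 0.0009
grip_force: 2.2
```

```bash
python3 - <<'E'
from h import *
s=r.sense();print(s["time_s"],s["position"],s["contact_force"])
f,p,im=cloud("wrist"); np.savez("w6.npz",f=f,p=p); save("w6.png",f)
E
```

```text
8.775 [0.46292499 0.22556202 0.21502279] [-0.2502739   0.04809801  4.47855698]
```

View pics/w6.png

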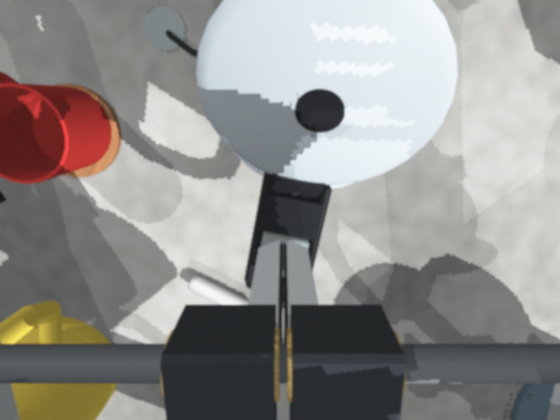

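The lid is ajar: it now shows enlarged and tilted, with its knob at (320,110). I'll lift off, cross over to the spout side and measure the lid.

>>> carry_out --series '[0, 0, 0, 0, 0, -40, 0, 0, 0, 0, 0, 0, -100, 0, 0, 0, 0, 0, 0, -140, 0, 0, 0, 0, 0, 0, -140, 0, 0, 0, 0, 0, 0, -140, 0]'

```text
time_s: 9.45
position: [0.462, 0.2253, 0.3525]
orientation: [0.001, 0.973, -0.23, -0.001]
contact_force: [-0.3, 0.2, -0.5]
finger_gap: 0.0
grip_force: 0.0
```

```bash
python3 - <<'E'
from h import *
s=r.sense();print(s["time_s"],s["position"],s["contact_force"],s["joints"][5])
f,p,im=cloud("wrist")
h=np.array([.793,-.609]); l=np.array([.609,.793]); c=np.array([.534,.1695])
X=(p[...,:2]-c)@h; Y=(p[...,:2]-c)@l; Z=p[...,2]
m=(abs(Y)<.06)&(X>-.06)&(X<.09)&(Z>.2)&(Z<.31)
q=np.c_[X[m],Y[m],Z[m]]
for x in np.arange(-.05,.06,.01):
    k=abs(q[:,0]-x)<.003; k&=abs(q[:,1])<.015
    if k.sum(): print(round(x,3),k.sum(),np.round(np.median(q[k,2]),4))
k=(q[:,2]>.215); k2=abs(q[:,1])<.01; print(np.nanpercentile(q[k&k2],[99],axis=0), "Y rng",np.percentile(q[k,1],[1,99]))
t=c+.052*h; a=np.radians(-37.5)
print("over",plan([*t,.35],[-np.sin(a),np.cos(a)]))
print("btn now",np.nanmedian(p[(abs(X+.0905)<.006)&(abs(Y)<.006)],0))
E
```

```text
9.45 [0.46200081 0.22533475 0.35250744] [-0.29567345  0.15354421 -0.45528265] 2.268252137896607
-0.05 221 0.2144
-0.04 235 0.2267
-0.03 278 0.239
-0.02 319 0.251
-0.01 369 0.2596
0.0 415 0.2681
0.01 472 0.2765
0.02 404 0.2805
0.05 41 0.2008
[[0.02199047 0.00979033 0.28180948]] Y rng [-0.04765976  0.0482363 ]
over (array([ 0.2,  0.2, 10.9]), array([140.6,  27.3,   1.6]))
btn now [0.46278524 0.22356552 0.37961937]
```

>>> carry_out --series '[0, 0, 5, 62, 12, 0, 0, 0, 0, 11, 124, 24, 0, 0, 0, 0, 11, 141, 27, 0, 0, 0, 0, 11, 141, 27, 2, 0, 0, 0, 11, 141, 27, 50, 0, 0, 0, 11, 141, 27, 90, 0, 0, 0, 11, 141, 27, 90, 0, 0, 0, 11, 141, 27, 90, 0]'

```text
time_s: 10.5
position: [0.5766, 0.139, 0.2664]
orientation: [-0.001, 0.947, -0.322, 0.001]
contact_force: [0.5, -0.3, 0.2]
finger_gap: 0.0005
grip_force: 0.0
```

```bash
python3 - <<'E'
from h import *
s=r.sense();print(s["time_s"],s["position"],s["contact_force"],s["joints"][5])
h=np.array([.793,-.609]); l=np.array([.609,.793]); c=np.array([.534,.1695])
d=s["position"][:2]-c; print("X,Y",d@h,d@l,q2R(s["orientation"])[:,0])
E
```

```text
10.5 [0.57663792 0.13904474 0.26639093] [ 0.47713082 -0.33273376  0.18762323] 2.271438648869977
X,Y 0.052359126158760226 0.0018154730473728489 [ 0.7929864  -0.60923676  0.00177296]
```

>>> carry_out --series '[0, 0, 0, -10, 0, 0, 0, 0, 0, 0, -17, 0, 0, 0, 0, 0, 0, -22, 0, -1, 0, 0, 0, 0, -26, 0, -4, 0, 0, 0, 0, -30, 0, -7, 0, 0, 0, 0, -34, 0, -11, 0, 0, 0, 0, -38, 0, -14, 0, 0, 0, 0, -42, 0, -17, 0, 0, 0, 0, -46, 0, -19, 0, 0, 0, 0, -46, 0, -19, 0]'

```text
time_s: 11.75
position: [0.5398, 0.1665, 0.2836]
orientation: [-0.0, 0.947, -0.322, -0.0]
contact_force: [0.5, -0.2, 0.2]
finger_gap: 0.0006
grip_force: 0.0
```

>>> carry_out --series '[0, 0, 0, -4, 0, -2, 0, 0, 0, 0, -8, 0, -4, 0, 0, 0, 0, -12, 0, -6, 0, 0, 0, 0, -16, 0, -8, 0, 0, 0, 0, -20, 0, -9, 0, 0, 0, 0, -23, 0, -10, 0, 0, 0, 0, -26, 0, -11, 0, 0, 0, 0, -28, 0, -11, 0, 0, 0, 0, -28, 0, -11, 0, 0, 0, 0, -28, 0, -11, 0]'

```text
time_s: 13.0
position: [0.5179, 0.1833, 0.2944]
orientation: [0.0, 0.947, -0.322, -0.0]
contact_force: [0.4, -0.2, 0.1]
finger_gap: 0.0003
grip_force: 0.0
```

```bash
python3 - <<'E'
from h import *
s=r.sense();print(s["time_s"],s["position"],s["contact_force"])
f,p,im=cloud("side"); save("s2.png",cv2.resize(f[120:330,150:430],None,fx=2,fy=2))
E
```

```text
13.0 [0.51786854 0.18330993 0.29435113] [ 0.35299017 -0.23324555  0.13625505]
```

View pics/s2.png

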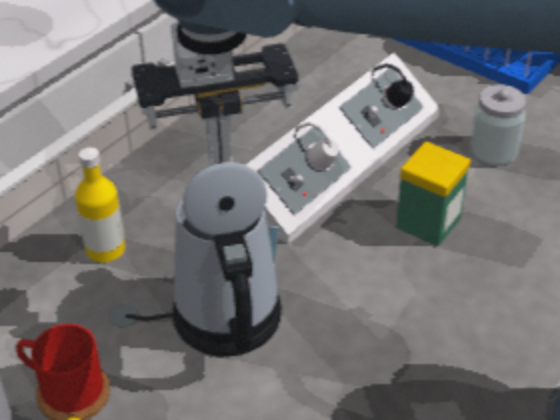

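The lid stands up facing the side camera (crop (225,200)), with the finger behind it. The kettle toggle at crop (372,112) leans up the slope and the fridge's at (293,180) leans down. Next I measure the lid angle.

```bash
python3 - <<'E'
from h import *
f,p,im=cloud("side")
h=np.array([.793,-.609]); l=np.array([.609,.793]); c=np.array([.534,.1695])
X=(p[...,:2]-c)@h; Y=(p[...,:2]-c)@l; Z=p[...,2]
m=(abs(Y)<.045)&(X>-.09)&(X<.0)&(Z>.225)&(Z<.30)
print(m.sum()); x,z=X[m],Z[m]
for _ in range(3):
    k=np.polyfit(z,x,1); e=abs(np.polyval(k,z)-x); x,z=x[e<.008],z[e<.008]
print("angle from horizontal",np.pi/2-np.arctan(k[0]),k,len(x),"ztop",np.nanmax(Z[(abs(Y)<.05)&(abs(X+.04)<.03)]))
E
```

```text
941
angle from horizontal 1.3966688199923403 [ 0.17590899 -0.09480343] 935 ztop 0.6199585576507298
```

The lid angle is about 1.39 rad. I'll back off to the spout side and rise.

>>> carry_out --series '[0, 0, 0, 10, 0, 0, 0, 0, 0, 0, 30, 0, 0, 0, 0, 0, 0, 60, 0, -10, 0, 0, 0, 0, 80, 0, -60, 0, 0, 0, 0, 80, 0, -100, 0, 0, 0, 0, 80, 0, -100, 0, 0, 0, 0, 80, 0, -100, 0, 0, 0, 0, 80, 0, -100, 0]'

```text
time_s: 14.1
position: [0.5808, 0.1343, 0.3921]
orientation: [0.001, 0.947, -0.322, -0.002]
contact_force: [0.7, -0.8, 0.3]
finger_gap: 0.0004
grip_force: 0.0
```

```bash
python3 - <<'E'
from h import *
f,p,im=cloud("side")
h=np.array([.793,-.609]); l=np.array([.609,.793]); c=np.array([.534,.1695])
X=(p[...,:2]-c)@h; Y=(p[...,:2]-c)@l; Z=p[...,2]
m=(abs(Y)<.045)&(X>-.09)&(X<.0)&(Z>.225)&(Z<.30)
k=np.polyfit(Z[m],X[m],1); a=np.pi/2-np.arctan(k[0]); s=r.sense(); print(a,m.sum(),s["time_s"],s["position"],s["contact_force"])
if a>1.3 and np.linalg.norm(s["dq"])<.05: print(r.finish_job())
E
```

```text
1.391639159320425 943 14.15 [0.58078427 0.13439095 0.39239502] [-0.3796884   0.4178204  -0.56932334]
the job is handed in; nothing more can be done
None
```

I handed the job in at 14 s: the kettle's toggle is at its off stop, the lid stands open at about 1.39 rad, and the fridge's toggle still looked on in the last picture; no verdict came back.

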